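# Open the push-and-turn button-cell canister

### The job

Open the child-resistant button-cell canister that stands in the black charging dock: push its cap straight down until it bottoms, keep it down while turning it a quarter turn anticlockwise (turning alone only ratchets round), and lift it off. Then set the cap down gently in the beige bowl, right way up as it came off. Push firmly but never hard, and leave the bowl, the tin, the remote and the controller where they are.

Things in the scene. Friction and masses are not known exactly. Their poses are not given: they have to be found in the camera images.
- cap: white ribbed child-resistant cap: a round cup open below, 56 mm across, 38 mm high, 45 g; grip its skirt, any yaw. Origin: centre of its open lower edge; z up through its top. Locked at the start, with 1 mm sideways play. Held on its hard stop it turns anticlockwise seen from above; after 50 to 85 degrees (70 is best) its lugs are free: let up, it springs up about 6 mm and lifts off freely
- cap_top (a point): centre of the cap's flat top, 38 mm above the cap's origin. Pushing: a spring resists with 3 N, plus 0.3 N per mm. The lugs pass under hidden teeth 2 to 12 mm down, differing each time and not visible; a hard stop comes 1.5 mm below that (3.5 to 13.5 mm down, spring 4 to 7 N there). A push of 11 to 18 N is surely on the stop; over 25 N is too hard, pushing or pulling
- cap_seat (a point): point on the canister's axis where the locked cap's origin sits, 80 mm above the canister's origin. The ratchet: a cap not pushed far enough, or turned clockwise, only drags a slipping ring round (0.1 N m) and stays locked however far it is turned. The ring stays where it is left, so the 70 degrees count anew from where the lugs stand in it (play 4 degrees either way)
- canister: light grey plastic canister, 58 mm across, fixed upright in the dock. Origin: centre of its underside, 10 mm above the shelf; z up. Shoulder 61 mm above the origin; above it, inside the cap, a neck 34 mm across with a ring of 46 mm, and a sprung grey plug 24 mm across reaching 35 mm above cap_seat (41 mm once the cap is off)
- dock: the black charging dock, 120 x 130 mm and 25 mm high, fixed to the shelf, with a round collar 72 mm across and 37 mm high about the canister and a low grey contact block (top 32 mm high) 50 mm to each side. Origin: centre of its underside, on the shelf
- bowl: the loose beige ceramic bowl, 184 mm across the rim and 42 mm high, 0.5 kg, with a flat inner floor about 110 mm across, 6 mm above its origin. Origin: centre of its underside
- tin: the loose blue cartridge tin, 78 x 113 x 48 mm high, lying flat; a bystander. Origin: centre of its underside
- remote: the loose silver remote, 155 x 40 x 16 mm, lying flat; a bystander. Origin: centre of its underside, x along its length
- controller: the loose pink game controller, about 160 mm wide and 33 mm high, in the upper frosted tier; a bystander. Origin: centre of its underside
- tiers: the two fixed stacking tiers of frosted plastic, 240 x 260 mm and 175 mm high, well to the left; not part of the work. Origin: centre of the underside
Mind the look-alikes: they are no part of the job. What is meant by the cap is not purple or turquoise, and is the larger of those in its own colour.

How it is judged:
By the outcome, as a careful person would: the job done as asked, in the order asked, and still so for the second after the job is handed in, with the robot touching nothing.
It also fails if it takes over 64 s, if anything falls off the work surface, if the arm or the gripper's body presses on something with over 40 N, if the wrist force passes 120 N, or if a joint passes its speed limit or range.

### The arm

A 6-joint arm with a two-finger parallel gripper is mounted at the origin on the work surface. World frame = base frame: x ahead of the robot, y to its left, z up, the work surface at z = 0. Lengths are in m, angles in rad, forces in N, time in s.
With the tool pointing down it reaches from about 0.3 to 0.875 m from the base axis. Payload 6.4 kg.
Tool frame: the origin (TCP) lies midway between the tips of the shut fingers; the grasp point (between the pads) lies 19 mm behind it; z points along the fingers, y is the line along which they close (so a half turn about z gives the same grasp; the last joint's range is limited). The gripper opens to 88 mm and grips with 3 to 60 N. Pads are 18 mm wide; open, the fingers measure 123 mm over their backs; the gripper's body (75 mm by 187 mm) begins 45 mm behind the grasp point.
Start: joints at [1.103, 0.181, 1.607, -0, 1.354, -0.206], TCP at [0.149, 0.555, 0.239] pointing down, gripper open.
Joint ranges: [-2.99, 2.99], [-0.89, 2.07], [0.3, 2.58], [-1.14, 4.28], [0, 2.63], [-3.12, 3.12]. Speed limits (rad/s): [2.57, 2.57, 3.01, 3.14, 3.14, 3.14].

### API

Orientations are given as a rotation vector (axis times angle).
In Python, from cell import robot, release, gripper_close, grab_frame, nets, telemetry gives the robot as it stands. The module is installed in compiled form; this text tells all that it offers. Calls block until the motion is done:
- robot.movep(position, orientation): joint-space move of the TCP to a pose.
- robot.move_linear(position, attitude=None, rate=0.15, force_limit=None): straight line of the TCP; attitude=None keeps the orientation; rate is the mean speed in m/s. With force_limit (N) it stops when the force on the tool has changed by that much, and returns True; else False.
- robot.move_joints(angles): joint-space move.
- release() and gripper_close(): open the fingers fully, or close them until they stop; the grip force is fixed at half the most.
- robot.sleep(seconds).
- robot.ik(position, orientation): joint angles nearest the present ones, or None.
- grab_frame(name): name is "scene" or "top" or "wrist"; returns a dict with "color" (420x560x3 uint8, blue, green, red), "fovy" (degrees; the focal length in pixels is half the picture's height over the tangent of half this angle, whatever the lens; pixels are square), "cx", "cy" (the principal point, pixels), "R" (3x3) and "t" (3): a world point X has camera coordinates R X + t; the wrist camera has in their place "T_tool_cam" (4x4, takes a point from camera to tool coordinates, whose origin is the TCP and whose axes are the flange's). Camera axes: x right, y down, z forward; pixel columns grow to the right and rows downward; lengths in m; the calibration is good to about 2 mm. The wrist camera is an equidistant fisheye: a pixel r from the principal point sees the ray r / f radians off the axis. A picture is of the moment at which its call begins: read the wrist's pose just before it. There is no depth.
A pose or a line that the arm cannot do raises robot.IKError and nothing moves.
- robot.finish_job(): hands the job in; it is judged then, once.
Trained networks look in the newest picture that a camera, given by its name, has taken for a name from the list of things; names that differ only in an ending like _2 or _b are one class to them, and where a whole thing is asked for, a point or a joint stands for the part that bears it (a point fixed in the world has none). Each returns a list of dicts, best first, with "conf" (0 to 1); they miss things now and then, are a little off and sometimes report something else, mostly with a low value. They report only what shows in the picture. A call takes as long as a camera call. They do not tell look-alikes from the thing itself.
- nets.masks_of(query, camera): "pixels" (420x560 bool, what is visible of it) and "pixel" ([column, row] in pixels, amid what is visible of it).
Readings, each from a call of its own:
- telemetry.get_t(): time.
- telemetry.get_joints(): joint angles.
- telemetry.get_qd(): joint speeds.
- telemetry.get_effort(): joint torques, N m.
- telemetry.get_eef_pos(): TCP position.
- telemetry.get_eef_rot(): TCP orientation.
- telemetry.get_ft_force(): force on the tool from outside, world axes, zero at the start.
- telemetry.get_ft_torque(): the same for the moment, N m.
- telemetry.get_finger_gap(): finger opening in m.
- telemetry.get_finger_force(): force on a finger pad.
Only numpy, scipy, OpenCV 4.12 (cv2) and the standard library are available. Lean on these libraries where they do the work, as an engineer would, in place of code of your own. Each camera call takes 0.05 s, during which the arm holds its last target. There are 200 camera calls.

## Working session

There is one attempt and no reset: what is moved stays moved. The work goes in short steps, each a Python script; the robot and the scene stay as the last script left them, time stands still between calls to the robot, and variables do not carry over. Pictures are saved under pics/ and viewed, at most 10 in all, crops included, and the job is handed in when it is done.

```bash
mkdir -p pics; python3 - <<'E'
from cell import *
import cv2,numpy as np
for c in ["scene","top"]:
    f=grab_frame(c); cv2.imwrite(f"pics/{c}0.png",f["color"])
    print(c,f["fovy"],f["cx"],f["cy"],np.round(f["R"],4).tolist(),np.round(f["t"],4).tolist())
    for q in ["cap","canister","dock","bowl","tin","remote"]:
        for d in nets.masks_of(q,c):
            m=d["pixels"]; ys,xs=np.where(m)
            print(q,round(d["conf"],2),np.round(d["pixel"]),m.sum(),xs.min(),xs.max(),ys.min(),ys.max())
f=grab_frame("wrist");cv2.imwrite("pics/wrist0.png",f["color"]);print(f["fovy"],f["cx"],f["cy"],f["T_tool_cam"])
print(telemetry.get_t(),telemetry.get_eef_rot())
E
```

```text
scene 42.200885391262105 276.1145869791942 218.49877700851448 [[0.7367, 0.6762, -0.0023], [0.475, -0.5198, -0.7101], [-0.4814, 0.522, -0.7041]] [-0.5196, -0.1453, 1.6682]
cap 0.89 [164. 277.] 641 149 176 264 292
cap 0.86 [120. 346.] 693 109 137 330 360
cap 0.78 [208. 270.] 269 204 220 263 281
canister 0.89 [168. 294.] 352 154 179 286 306
dock 0.72 [173. 309.] 1870 133 203 281 336
bowl 0.84 [262. 223.] 2704 231 298 200 251
bowl 0.53 [162. 279.] 655 149 175 263 293
tin 0.87 [292. 323.] 1859 264 320 297 352
remote 0.79 [199. 376.] 1255 189 213 342 409
top 42.164781079829964 271.5860569669998 210.6926829864729 [[-0.0203, -0.9998, 0.0017], [-0.9841, 0.0197, -0.1765], [0.1764, -0.0053, -0.9843]] [0.1357, 0.6185, 1.4372]
cap 0.8 [397. 236.] 431 384 407 225 246
cap 0.65 [420. 290.] 206 412 428 286 300
cap 0.62 [339. 242.] 189 332 346 232 246
canister 0.44 [381. 241.] 40 380 387 235 247
canister 0.32 [394. 235.] 397 384 407 225 246
dock 0.57 [380. 248.] 1566 360 416 215 267
bowl 0.8 [267. 243.] 3518 235 301 209 275
tin 0.95 [330. 148.] 1190 311 351 135 165
remote 0.75 [408. 174.] 784 389 427 150 198
65.70646984690485 280.7598841244394 208.3664521982549 [[ 6.70669922e-04 -9.65486448e-01 -2.60452430e-01  6.50729832e-02]
 [ 9.99999731e-01  7.25296198e-04 -1.13625006e-04  1.57205731e-03]
 [ 2.98608561e-04 -2.60452283e-01  9.65486675e-01 -1.46754033e-01]
 [ 0.00000000e+00  0.00000000e+00  0.00000000e+00  1.00000000e+00]]
0.75 [4.10141711e-01 3.11466656e+00 1.68062622e-04]
```

```bash
python3 - <<'E'
import cv2,numpy as np
a=cv2.imread("pics/scene0.png")[180:420,90:350];b=cv2.imread("pics/top0.png")[110:330,220:460]
a=cv2.resize(a,(400,369),interpolation=cv2.INTER_CUBIC);b=cv2.resize(b,(400,367),interpolation=cv2.INTER_CUBIC)
cv2.imwrite("pics/c1.png",np.hstack([a[:367],b]))
E
```

```text
(no output)
```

View pics/c1.png

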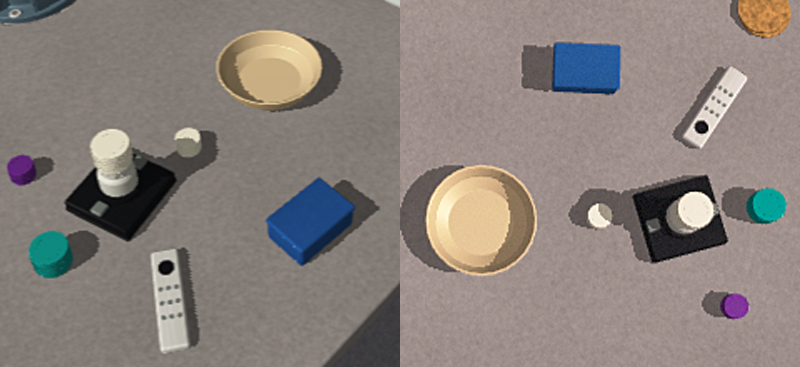

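View pics/scene0.png

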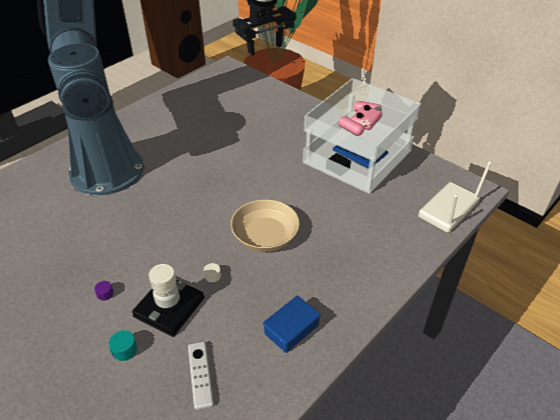

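The look-alikes in the scene image are:
- white cap on the canister, (164,277)
- small white cap, (212,272)
- turquoise cap, (123,346)
- purple cap, (104,290)

The one meant is the larger white cap, on the canister in the dock. The bowl is at (264,225). Next I'll locate both things and look from the wrist camera.

```bash
cat > h.py <<'E'
from cell import *
import cv2,numpy as np
from scipy.optimize import least_squares
from scipy.spatial.transform import Rotation as Ro
def cam(name):
    p=np.array(telemetry.get_eef_pos());r=Ro.from_rotvec(telemetry.get_eef_rot()).as_matrix()
    f=grab_frame(name);fl=210/np.tan(np.radians(f["fovy"])/2)
    if name=="wrist":
        T=np.eye(4);T[:3,:3]=r;T[:3,3]=p;C=np.linalg.inv(T@np.array(f["T_tool_cam"]));R,t=C[:3,:3],C[:3,3]
    else: R,t=np.array(f["R"]),np.array(f["t"])
    def proj(X):
        c=X@R.T+t
        if name=="wrist":
            rr=np.hypot(c[:,0],c[:,1]);k=np.arctan2(rr,c[:,2])/np.maximum(rr,1e-9)
            uv=c[:,:2]*k[:,None]
        else: uv=c[:,:2]/c[:,2:]
        return uv*fl+[f["cx"],f["cy"]]
    return f["color"],proj
A=np.linspace(0,2*np.pi,60)
def ring(x,y,z,r): return np.c_[x+r*np.cos(A),y+r*np.sin(A),0*A+z]
def sil(proj,rings,x,y):
    h=cv2.convexHull(proj(np.vstack([ring(x,y,z,r) for z,r in rings])).astype(np.float32))
    m=cv2.moments(h);lo=h[:,0].min(0);hi=h[:,0].max(0)
    return np.r_[m["m10"]/m["m00"],m["m01"]/m["m00"],(lo+hi)/2]
def obs(m):
    n,l,s,c=cv2.connectedComponentsWithStats(m.astype(np.uint8));i=1+s[1:,4].argmax()
    return np.r_[c[i],s[i,0]+s[i,2]/2-.5,s[i,1]+s[i,3]/2-.5]
def fit(views,rings,x0):
    r=least_squares(lambda p:np.concatenate([sil(P,rings,*p)-o for P,o in views]),x0,diff_step=1e-4)
    return r.x,r.fun
CAP=[(.090,.028),(.128,.028)];BOWL=[(.042,.092),(0.0,.06)]
E
python3 - <<'E'
from h import *
V={"cap":[],"bowl":[]}
for c in ["scene","top"]:
    im,P=cam(c)
    for q in V:
        d=nets.masks_of(q,c)
        px={"cap":{"scene":(164,277),"top":(397,236)},"bowl":{"scene":(262,223),"top":(267,243)}}[q][c]
        d=min(d,key=lambda d:np.hypot(*(np.array(d["pixel"])-px)))
        V[q].append((P,obs(d["pixels"])))
for q,R in (("cap",CAP),("bowl",BOWL)):
    for v in (V[q],V[q][:1],V[q][1:]):
        x,f=fit(v,R,[.5,0]);print(q,x.round(4),f.round(1))
x,_=fit(V["cap"],CAP,[.5,0])
q0=np.array(telemetry.get_joints())
for yaw in range(-180,180,30):
    R=(Ro.from_euler('z',yaw,degrees=True)*Ro.from_euler('x',180,degrees=True)).as_rotvec()
    s=robot.ik([x[0],x[1],.12],R);print(yaw,None if s is None else np.round(s,2))
E
```

```text
cap [ 0.5381 -0.1978] [-0.3  0.1 -0.4  0.2 -0.4 -0.1 -0.5 -0.3]
cap [ 0.5384 -0.197 ] [ 0.1 -0.  -0.1  0. ]
cap [ 0.5376 -0.1989] [ 0.   0.1 -0.  -0.1]
bowl [0.5405 0.1339] [-0.2 -0.4 -0.6 -0.1 -0.1 -0.3 -0.2 -0.5]
bowl [0.5418 0.134 ] [ 0.2 -0.2 -0.2  0.2]
bowl [0.5393 0.1334] [ 0.1  0.1 -0.1 -0.1]
-180 [-0.56  0.31  1.71  0.    1.12 -2.13]
-150 [-0.56  0.31  1.71 -0.    1.12 -2.65]
-120 [-0.56  0.31  1.71 -0.    1.12  3.11]
-90 [-0.56  0.31  1.71 -0.    1.12  2.58]
-60 [-0.56  0.31  1.71 -0.    1.12  2.06]
-30 [-0.56  0.31  1.71 -0.    1.12  1.54]
0 [-0.56  0.31  1.71 -0.    1.12  1.01]
30 [-0.56  0.31  1.71 -0.    1.12  0.49]
60 [-0.56  0.31  1.71 -0.    1.12 -0.04]
90 [-0.56  0.31  1.71  0.    1.12 -0.56]
120 [-0.56  0.31  1.71  0.    1.12 -1.08]
150 [-0.56  0.31  1.71  0.    1.12 -1.61]
```

```bash
python3 - <<'E'
from h import *
R=Ro.from_euler('x',180,degrees=True).as_rotvec()
robot.movep([.538,-.198,.25],R)
im,P=cam("wrist")
ds=nets.masks_of("cap","wrist")
d=max(ds,key=lambda d:d["pixels"].sum())
for k in ds: print(k["conf"],k["pixel"],k["pixels"].sum())
o=obs(d["pixels"]);x,f=fit([(P,o)],CAP,[.538,-.198]);print(x.round(4),f.round(1),telemetry.get_t(),telemetry.get_eef_pos(),telemetry.get_ft_force())
h=cv2.convexHull(P(np.vstack([ring(*x,z,r) for z,r in CAP])).astype(np.int32).astype(np.float32)).astype(np.int32)
cv2.polylines(im,[h],True,(0,0,255));cv2.imwrite("pics/w1.png",im)
E
```

```text
0.94 [283.6, 197.0] 3600
0.86 [169.0, 172.6] 1012
0.82 [340.5, 284.6] 598
0.59 [402.1, 167.2] 2029
[ 0.5412 -0.1971] [-0.3  0.3  0.3 -0.3] 4.125 [ 0.53822817 -0.19731087  0.25001174] [0.0966743  0.28048185 0.46298311]
```

View pics/w1.png

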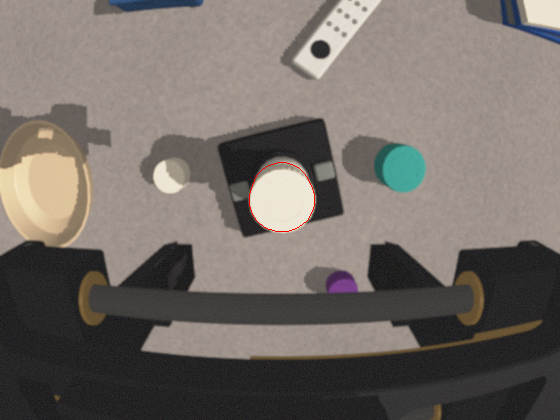

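The wrist view shows the large white cap at (283,197), standing in the dock with the model outline on it. The small white one is at (170,175), turquoise at (401,168) and purple at (341,286). I'll descend and grip.

```bash
python3 - <<'E'
from h import *
T=telemetry
def st(n): print(n,round(T.get_t(),2),np.round(T.get_eef_pos(),4),np.round(T.get_ft_force(),2),np.round(T.get_ft_torque(),2),round(T.get_finger_gap(),4),round(T.get_finger_force(),1))
robot.move_linear([.540,-.1973,.15]);st("up")
print(robot.move_linear([.540,-.1973,.102],rate=.05,force_limit=6));st("down")
gripper_close();st("grip");robot.sleep(.3);st("grip")
E
```

```text
up 4.94 [ 0.5406 -0.1976  0.1509] [ 0.42 -0.14  0.02] [0.02 0.2  0.  ] 0.0882 0.0
False
down 6.05 [ 0.5403 -0.1975  0.1024] [-0.17 -0.34  0.05] [-0.07  0.15  0.02] 0.0881 0.0
grip 6.64 [ 0.5401 -0.1975  0.1021] [-0.44 -0.65  1.25] [-0.21  0.2   0.02] 0.056 30.0
grip 6.94 [ 0.5401 -0.1975  0.1021] [-0.03 -1.91  0.73] [-0.32  0.21 -0.  ] 0.0562 30.0
```

```bash
python3 - <<'E'
from h import *
T=telemetry
def st(n): print(n,round(T.get_t(),2),np.round(T.get_eef_pos(),4),np.round(T.get_ft_force(),2),np.round(T.get_ft_torque(),2),round(T.get_finger_gap(),4),round(T.get_finger_force(),1))
p=np.array(T.get_eef_pos());st("0")
print(robot.move_linear([.540,-.1973,.084],rate=.008,force_limit=13.5));st("push")
robot.sleep(.3);st("hold")
E
```

```text
0 6.94 [ 0.5401 -0.1975  0.1021] [-0.03 -1.91  0.73] [-0.32  0.21 -0.  ] 0.0562 30.0
True
push 8.32 [ 0.5402 -0.1974  0.0916] [-2.26  0.43  5.85] [ 0.06  0.47 -0.03] 0.0557 30.0
hold 8.62 [ 0.5402 -0.1974  0.0915] [-1.03 -0.07  5.63] [ 0.08  0.43 -0.03] 0.0558 30.0
```

```bash
python3 - <<'E'
from h import *
T=telemetry
z=T.get_eef_pos()[2]
for i in range(12):
    z-=.0003
    robot.move_linear([.540,-.1973,z],rate=.004);robot.sleep(.1)
    f=np.mean([T.get_ft_force() for _ in range(3)],0);print(round(T.get_t(),2),np.round(T.get_eef_pos(),4),f.round(1))
    if f[2]>13: break
E
```

```text
9.08 [ 0.5402 -0.1974  0.0915] [-0.9 -1.4  6.2]
9.43 [ 0.5402 -0.1974  0.0915] [-2.5 -0.9  8. ]
9.78 [ 0.5402 -0.1974  0.0914] [-3.6 -0.9 11.4]
10.13 [ 0.5402 -0.1974  0.0914] [-3.5  0.1 11.4]
10.48 [ 0.5402 -0.1974  0.0913] [-5.   0.4 13.9]
```

```bash
python3 - <<'E'
from h import *
T=telemetry
z=.0900
q0=T.get_joints()[5]
for a in range(6,73,6):
    R=(Ro.from_euler('z',a,degrees=True)*Ro.from_euler('x',180,degrees=True)).as_rotvec()
    robot.movep([.540,-.1973,z],R);robot.sleep(.05)
    f=np.mean([T.get_ft_force() for _ in range(3)],0);m=T.get_ft_torque()
    print(a,round(T.get_t(),2),round(np.degrees(q0-T.get_joints()[5]),1),np.round(T.get_eef_pos(),4),f.round(1),np.round(m,2))
    z+=np.clip((f[2]-14)*.0001,-.0004,.0004)
    if f[2]>21 or abs(m[2])>.6: break
E
```

```text
6 10.78 6.1 [ 0.5403 -0.1973  0.0913] [-4.6  1.4 14.6] [0.1  0.89 0.02]
12 11.08 12.1 [ 0.5402 -0.1972  0.0913] [-5.   0.6 13.9] [0.08 0.88 0.05]
18 11.38 18.1 [ 0.5401 -0.1971  0.0913] [-4.1  0.8 14.3] [0.18 0.96 0.02]
24 11.68 24.1 [ 0.54   -0.197   0.0913] [-6.3  1.3 14.9] [0.26 0.99 0.01]
30 11.98 30.1 [ 0.54   -0.197   0.0913] [-4.8  2.4 13.8] [ 0.15  0.93 -0.02]
36 12.28 36.1 [ 0.54   -0.1969  0.0913] [-4.9  1.  14.4] [0.21 0.95 0.03]
42 12.58 42.1 [ 0.54   -0.1969  0.0913] [-4.9  2.7 14.1] [ 0.25  0.98 -0.05]
48 12.88 48.1 [ 0.5399 -0.1968  0.0913] [-5.1  1.7 14. ] [0.29 0.96 0.07]
54 13.18 54.1 [ 0.5399 -0.1968  0.0913] [-5.6  2.4 13.7] [0.29 1.02 0.02]
60 13.48 60.1 [ 0.5399 -0.1968  0.0913] [-5.1  2.7 14.7] [ 0.25  0.94 -0.02]
66 13.78 66.1 [ 0.5399 -0.1968  0.0913] [-4.7  1.9 14.5] [0.21 0.92 0.03]
72 14.08 72.1 [ 0.5399 -0.1967  0.0913] [-5.8  2.  13.9] [ 0.23  0.93 -0.02]
```

```bash
python3 - <<'E'
from h import *
T=telemetry
def st(n): print(n,round(T.get_t(),2),np.round(T.get_eef_pos(),4),np.round(T.get_ft_force(),2),np.round(T.get_ft_torque(),2),round(T.get_finger_gap(),4))
for z in (.097,.1015,.104,.106,.108,.112):
    b=robot.move_linear([.540,-.1973,z],rate=.02,force_limit=(22 if z==.097 else 8));st(b)
    if T.get_ft_force()[2]<-7: break
E
```

```text
False 14.57 [ 0.5399 -0.1968  0.0967] [-0.87  1.71  3.74] [0.23 0.16 0.08] 0.0558
False 14.94 [ 0.5401 -0.1972  0.1015] [-0.    1.32  2.41] [ 0.16  0.   -0.01] 0.0562
False 15.22 [ 0.5401 -0.1975  0.1041] [ 1.37 -0.01  2.86] [0.1  0.02 0.02] 0.056
False 15.47 [ 0.5399 -0.1975  0.106 ] [0.81 0.07 0.81] [-0.16  0.04 -0.02] 0.0562
False 15.72 [ 0.54   -0.1974  0.108 ] [-0.07 -0.09  0.71] [-0.12  0.03 -0.01] 0.0561
False 16.07 [ 0.54   -0.1973  0.1121] [ 0.32  0.21 -1.03] [-0.11  0.08  0.03] 0.056
```

```bash
python3 - <<'E'
from h import *
T=telemetry
def st(n): print(n,round(T.get_t(),2),np.round(T.get_eef_pos(),4),np.round(T.get_ft_force(),2),round(T.get_finger_gap(),4))
robot.move_linear([.540,-.1973,.22],rate=.12)
robot.move_linear([.5405,.1339,.22],rate=.2);st("over")
im,P=cam("wrist");cv2.imwrite("pics/w2.png",im)
s,_=cam("scene");cv2.imwrite("pics/s2.png",np.hstack([cv2.resize(s[130:330,100:350],(500,400),interpolation=cv2.INTER_CUBIC),cv2.resize(im,(533,400))])[:, :1033])
a=cv2.imread("pics/s2.png");cv2.imwrite("pics/s2.png",cv2.resize(a,(800,310)))
E
```

```text
over 18.93 [0.5406 0.1332 0.22  ] [ 0.11  0.01 -1.7 ] 0.0559
```

View pics/s2.png

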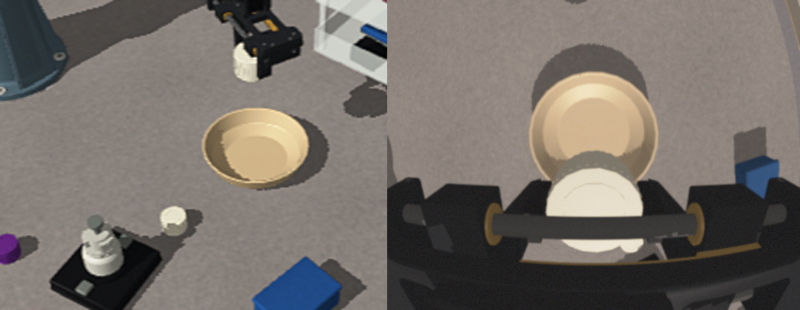

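The left half shows the canister open with its plug bare, the cap gripped upright, and the bowl centred under the arm. I'll lower it gently.

```bash
python3 - <<'E'
from h import *
T=telemetry
def st(n): print(n,round(T.get_t(),2),np.round(T.get_eef_pos(),4),np.round(T.get_ft_force(),2),round(T.get_finger_gap(),4))
robot.move_linear([.5405,.1339,.04],rate=.1)
robot.move_linear([.5405,.1339,.026],rate=.03);robot.sleep(.2);st("near")
b=robot.move_linear([.5405,.1339,.013],rate=.008,force_limit=4);st(b)
robot.sleep(.2);st("rest")
E
```

```text
near 21.79 [0.5407 0.1339 0.0262] [ 0.62  0.47 -0.93] 0.0561
True 22.8 [0.5405 0.1339 0.0181] [-0.85 -0.42  4.18] 0.0561
rest 23.0 [0.5405 0.1339 0.0181] [-1.24  0.69  5.35] 0.056
```

```bash
python3 - <<'E'
from h import *
T=telemetry
def st(n): print(n,round(T.get_t(),2),np.round(T.get_eef_pos(),4),np.round(T.get_ft_force(),2),round(T.get_finger_gap(),4))
robot.move_linear([.5405,.1339,.0182],rate=.01);robot.sleep(.2);st("relax")
release();st("open")
robot.move_linear([.5405,.1339,.08],rate=.05);robot.move_linear([.5405,.1339,.25],rate=.15);robot.sleep(.3);st("up")
im,P=cam("wrist");s,_=cam("scene")
for c in("scene",):
  for q in("bowl","cap"):
    for d in nets.masks_of(q,c): print(q,d["conf"],d["pixel"],d["pixels"].sum())
cv2.imwrite("pics/e.png",np.hstack([cv2.resize(s[150:420,90:350],(385,400)),cv2.resize(im[:,70:490],(400,400))]))
E
```

```text
relax 23.47 [0.5405 0.1339 0.0181] [ 0.82 -0.09  0.86] 0.0558
open 24.1 [0.5405 0.1339 0.0182] [-0.55  0.48 -0.58] 0.088
up 27.07 [0.5403 0.1339 0.2495] [-0.52 -0.96 -0.32] 0.088
bowl 0.83 [267.3, 213.5] 2205
cap 0.88 [106.7, 289.1] 304
cap 0.83 [267.2, 226.6] 458
cap 0.75 [119.7, 345.9] 684
```

View pics/e.png

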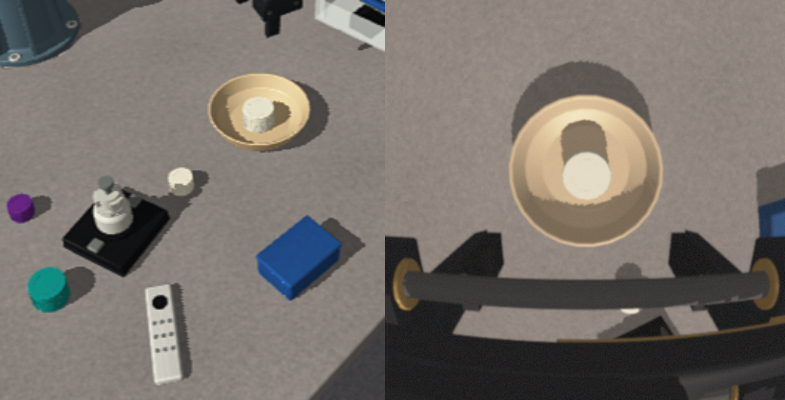

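The cap sits upright in the middle of the bowl (scene pixel 267,227). The tin, remote and bowl haven't moved, and the arm is clear.

```bash
python3 -c "
from cell import *
print(robot.finish_job(),telemetry.get_t())"
```

```text
the job is handed in; nothing more can be done
the job is handed in; nothing more can be done
```

The canister is open and its cap sits right way up in the beige bowl; I handed the job in at about 27 s, with pushes of about 14 N and the gripper clear of everything.

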